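# Centre-punch the drill spot of a lamp bracket

### The arm

A 6-joint arm with a two-finger parallel gripper is mounted at the origin on the work surface. World frame = base frame: x ahead of the robot, y to its left, z up, the work surface at z = 0. Lengths are in m, angles in rad, forces in N, time in s.
With the tool pointing down it reaches from about 0.35 to 0.8 m from the base axis. Payload 7.3 kg.
Tool frame: the origin (TCP) lies at the very end of the fingers, on their centre line; the grasp point (between the pads) lies 19 mm behind it; z points along the fingers, x is the direction in which the jaws open and shut, and the axes are right-handed (so a half turn about z gives the same grasp; the last joint's range is limited). The gripper opens to 85 mm and grips with 20 to 120 N. Pads are 22 mm wide; open, the fingers measure 114 mm over their backs; the gripper's body (76 mm by 85 mm) begins 54 mm behind the grasp point. The pads swing forward as they close: fully open they stand 13 mm farther back than shut.
Start: joints at [-1.287, 0.342, 1.524, -0, 1.275, -0.146], TCP at [0.219, -0.477, 0.231] pointing down, gripper open.
Joint ranges: [-2.53, 2.53], [-0.77, 2.02], [0.04, 2.7], [-1, 4.14], [0.28, 2.66], [-3.11, 3.11]. Speed limits (rad/s): [2.57, 2.57, 3.14, 3.14, 3.14, 3.14].

### API

Orientations are given as a rotation vector (axis times angle).
In Python, from workcell import sense, read_camera, camera_model, job_done gives the robot as it stands. The module is installed in compiled form; this text tells all that it offers.
- The arm moves only by the tool apply_moves, never from a script. Its argument "deltas" is a list of rows, each a list of 7 numbers: the finger opening in m, from 0 to 0.0854, then the shift along the tool's x, y, z in m, then the turn, a rotation vector about the tool's x, y, z in rad. A call has 1 to 20 rows; each row is the pose to reach, as a shift and turn from the pose measured when the call began, along the tool's axes at that moment; what a row does not reach only later rows make up. A row lasts 1/8 s, in which the tool goes at most 62.5 mm and 10.7 degrees, less where a joint would pass 70% of its speed; a pose out of reach is approached as far as the arm can. A call with a gripper value outside its range is refused whole. The fingers move at their own pace and stop on an object; "squeeze" is the grip in N (left out, the last holds). Time passes only in rows, so rows that repeat a pose let the fingers close. It gives the time, the measured TCP pose, the force and the opening at its end, in the units of the state.
- sense(): the state, without advancing time (a new reading comes with each control period).
- read_camera(name): name is "scene" or "top" or "wrist"; returns the picture (480x640x3 uint8, red, green, blue); there is no depth.
- camera_model(name): a dict with "fx", "fy", "cx", "cy" (pixels), "rvec" (rotation vector, rad) and "tvec" (3), from world to camera coordinates, as OpenCV has them. Camera axes: x right, y down, z forward; pixel columns grow to the right and rows downward; lengths in m; the calibration is good to about 2 mm. A picture is of the moment at which its call begins: read the wrist's pose just before it. camera_model takes no time and is no camera call; for the wrist camera it gives the pose at the moment of the call.
- job_done(): hands the job in, once; it reports no verdict.
The state is a dict: "time": time; "joint_pos": joint angles; "joint_vel": joint speeds; "joint_torque": joint torques, N m; "eef_pos": TCP position; "ee_rot": TCP orientation; "force": force on the tool from outside, world axes, zero at the start; "wrist_torque": the same for the moment, N m; "grip_width": finger opening in m.
Only numpy, scipy, OpenCV 4.12 (cv2) and the standard library are available. Lean on these libraries where they do the work, as an engineer would, in place of code of your own. Each camera call takes 0.05 s, during which the arm holds its last target. There are 200 camera calls.

### The job

Take the spring-loaded centre punch out of its wooden stand, feel its point lightly along the groove of the clamped bracket blank until it drops into the little pit, and there press it straight down until its hidden spring snaps and marks the spot. Do not let it snap anywhere else, do not ram it on after the snap, then gently stand it upright in its stand again and let go; leave the other things on the desk where they are.

Things in the scene. Friction and masses are not known exactly. Their poses are not given: they have to be found in the camera images.
- punch: round steel automatic centre punch, about 0.15 kg, standing upright in the stand, point down. Origin at its point (with the plunger out), z up along its axis. From the point up: pin 5 mm in diameter with a round end, 0 to 24 mm; taper and neck 13 mm in diameter, 24 to 58 mm; flange 32 mm in diameter, 58 to 63 mm; barrel and cap above. 137 mm long.
- barrel (a point): place to grip the punch, on its axis 90 mm above the point: ribbed barrel 16 mm in diameter, reaching from 63 to 125 mm above the point; over it a cap 19 mm in diameter up to 137 mm.
- plunger (a joint): how far the punch's pin is pushed in against its spring, 0 (out) to 0.010 m (hard stop; rigid beyond). It holds 2.5 N at the start and takes 1.5 N more for each mm. It comes out by itself when unloaded.
- snap (a joint): the hidden catch of the punch: 0 armed, 0.005 m snapped. At about 12.5 N on the point (pin some 6.5 mm in) it lets go: the pin jumps 5 mm farther up into the punch and the force falls at once to 5 to 9 N (the stiffer the arm, the lower). It arms itself again when the punch is lifted off.
- mark (a joint): depth of the punched mark in the floor of the pit: 0 unmarked, 0.002 m fully marked; the floor yields at about 7 N on the punch's point (it sinks 2 mm and the force dips by 1 to 3 N: that is not yet the punch's snap, which follows when pressed on) and stays down.
- stand: wooden block 64 x 64 mm, 62 mm high, fixed to the desk, with an upright through-hole of 20 mm diameter in the middle of its top. Origin at the centre of its underside. The punch hangs in it by its flange, its point 4 mm over the desk.
- jig: grey drilling jig fixed to the desk: base 100 (x) x 160 (y) x 18 mm high, two aluminium rails 30 mm high along y at x = +-31 mm, black thumbscrews outside them. Origin at the centre of its underside, z up. Between the rails a steel bracket blank, 50 (x) x 110 (y) mm, is clamped; its flat top lies 30 to 36 mm above the desk (blanks differ in thickness; not measured).
- groove (a point): point of the jig 30 mm above the middle of its underside. Through its x = 0, along y over the blank's whole length, runs a V groove 10 mm wide, 3 mm deep. In the groove, at the blank's middle, is a square pit 8 x 8 mm, floor 6 mm below the blank's top. The blank is clamped off centre: the pit's centre is anywhere from y = -15 to +15 mm here (not measured).
- clock: black bedside alarm clock, 70 x 110 x 85 high, origin at the centre of its underside (sizes in mm). Leave it alone.
- book: closed book 150 x 215 x 28, origin at the centre of its underside (sizes in mm). Leave it alone.
- glasses: folded spectacles lying on the book, about 65 x 120 x 6, origin underneath the middle (sizes in mm). Leave it alone.
- mug: white mug, rim radius 40, 90 high, origin at the centre of its underside (sizes in mm). Leave it alone.
- screwdriver: screwdriver lying on the desk, along its own x (sizes in mm). Leave it alone.
- jar: small clear jar of wall plugs, radius 19, 50 high, origin at the centre of its underside (sizes in mm). Leave it alone.
- lamp: black reading lamp waiting to be mounted: base 80 x 120 x 12 with a cylinder head of radius 16 above it, 66 high in all, origin at the centre of its underside (sizes in mm). Leave it alone.
- wall_plate: black square socket cover lying flat, 80 x 80 x 9, origin at the centre of its underside (sizes in mm). Leave it alone.

How it is judged:
On the way, in this order (a step that is already met when the one before it is completed fails the run):
1. the punch is lifted clear of its stand (z of punch in the frame of stand above 0.064 m), for 0.1 s.
2. in the pit, with the punch upright within 0.14 rad, the punch has snapped (catch over 3 mm) and the mark is made (over 1.3 mm deep) (value of joint snap above 0.003 m and value of joint mark above 0.0013 m and angle between punch's own z axis and vertical below 0.14 rad), for 0.04 s.
At the end, for the whole second after the job is handed in: The mark is more than 1.3 mm deep, and the punch stands at rest in its stand again: point within 8 mm of the stand's axis and less than 10 mm above the desk, upright within 0.12 rad, plunger out (value of joint mark above 0.0013 m and horizontal distance between punch and stand below 0.008 m and z of punch in the frame of stand below 0.01 m and angle between punch's own z axis and vertical below 0.12 rad and linear speed of punch below 0.02 m/s and value of joint plunger below 0.003 m); the robot touches nothing.
It fails at once if the punch snaps (catch over 3 mm) while the pit's floor is unmarked: it went off in the wrong place (value of joint snap above 0.003 m and value of joint mark below 0.0007 m).
It fails at once if the punch is rammed on to its hard stop (pin over 9.7 mm in) (value of joint plunger above 0.0097 m).
It fails at once if the punch is pressed on its stand with more than 30 N (contact force between punch and stand above 30 N).
It fails at once if another thing on the desk is moved by more than 30 mm (distance of any of clock, book, glasses, mug, screwdriver, jar, lamp, wall_plate from where it was at the start of the episode above 0.03 m).
It also fails if it takes over 72 s, if anything falls off the work surface, if the arm or the gripper's body presses on something with over 40 N, if the wrist force passes 120 N, or if a joint passes its speed limit or range.

## Working session

There is one attempt and no reset: what is moved stays moved. The work goes in short steps, Python scripts to look and compute and a tool call to move; the robot and the scene stay as the last step left them, time stands still between calls to the robot, and variables do not carry over. Pictures are saved under pics/ and viewed, about 8 in all and at most 12, crops included, and the job is handed in when it is done.

Besides the shell and the picture viewer there is one more tool, called after "Emit:" as name([rows], argument=value, ...), one row to a line, values as JSON. apply_moves: Moves the arm, as the interface text tells. Its arguments: {"type":"object","properties":{"deltas":{"type":"array"},"squeeze":{"type":"number"}},"required":["deltas"]}

```bash
mkdir -p pics
cat > h.py <<'E'
import numpy as np,cv2
from workcell import sense, read_camera, camera_model, job_done
from scipy.spatial.transform import Rotation as R
def save(n,im): cv2.imwrite('pics/'+n,cv2.cvtColor(im,cv2.COLOR_RGB2BGR))
def load(n): return cv2.cvtColor(cv2.imread('pics/'+n),cv2.COLOR_BGR2RGB)
def ray(m,u,v):
    r=R.from_rotvec(m['rvec']).as_matrix(); c=-r.T@np.array(m['tvec'])
    d=r.T@np.array([(u-m['cx'])/m['fx'],(v-m['cy'])/m['fy'],1]); return c,d
def onplane(m,u,v,z):
    c,d=ray(m,u,v); return c+d*(z-c[2])/d[2]
def proj(m,p):
    r=R.from_rotvec(m['rvec']).as_matrix(); q=r@np.array(p)+np.array(m['tvec'])
    return np.array([m['fx']*q[0]/q[2]+m['cx'],m['fy']*q[1]/q[2]+m['cy']])
E
python3 - <<'E'
from h import *
s=sense(); print(s)
for n in ['top','scene']:
    im=read_camera(n); save(n+'0.png',im); m=camera_model(n); print(n,m, -R.from_rotvec(m['rvec']).as_matrix().T@np.array(m['tvec']))
E
```

```text
{'time': 0.0, 'joint_pos': array([-1.28698358e+00,  3.42750605e-01,  1.52503470e+00,  1.57341522e-05,
        1.27543074e+00, -1.46022522e-01]), 'joint_vel': array([ 0.00067882, -0.00042042,  0.00100683, -0.00088705, -0.00173231,
       -0.00015056]), 'joint_torque': array([ 6.05540281e-04, -4.33667278e+01, -2.46015894e+01, -1.16002975e-04,
        7.93276064e-03,  1.88774129e-05]), 'eef_pos': array([ 0.21867412, -0.47683131,  0.23060534]), 'ee_rot': array([-2.64318371e+00,  1.69599871e+00,  1.90680135e-03]), 'force': array([-0.3146801 ,  0.2858192 ,  0.16424119]), 'wrist_torque': array([ 0.02562407, -0.05464915,  0.08373856]), 'grip_width': 0.08547574494854372}
top {'fx': 573.6798662697236, 'fy': 573.6798662697236, 'cx': 321.43983569937706, 'cy': 244.34864668969144, 'rvec': array([ 2.14500027, -2.17377441,  0.1384763 ]), 'tvec': array([-0.00843413,  0.60898576,  1.20915685])} [ 0.45481703 -0.01025281  1.27515938]
scene {'fx': 437.34829666652934, 'fy': 437.34829666652934, 'cx': 316.7277201662023, 'cy': 237.52141204396736, 'rvec': array([ 1.58699903,  1.62900056, -0.92418352]), 'tvec': array([ 0.04573575, -0.22020144,  1.44489083])} [1.34792281 0.00383087 0.56690333]
```

View pics/top0.png

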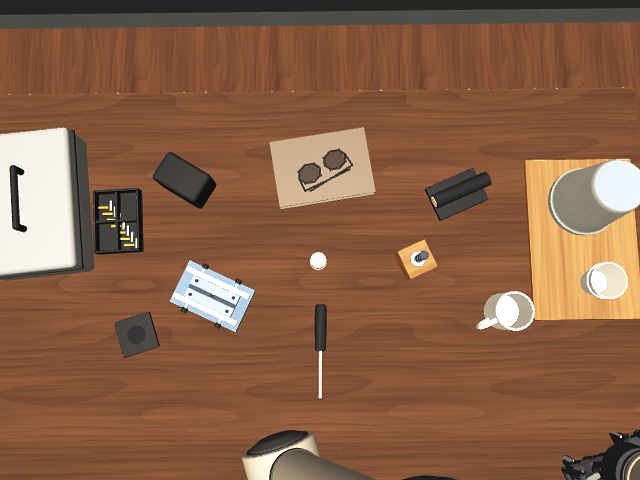

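View pics/scene0.png

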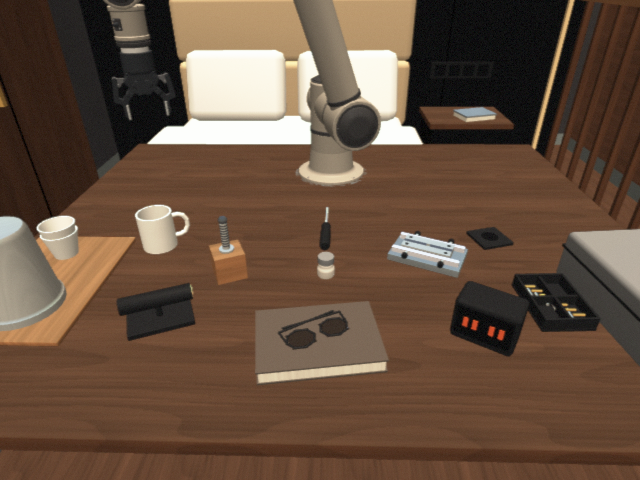

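Run:
```python
from h import *
im=load('top0.png'); m=camera_model('top')
hsv=cv2.cvtColor(im,cv2.COLOR_RGB2HSV)
print(hsv[262,405],hsv[330,600],hsv[350,420], im[280,215],im[300,240],im[295,205])
# stand
x0,y0,w,h=385,225,70,70
mk=((hsv[...,0]<22)&(hsv[...,2]>170)&(hsv[...,1]>80)).astype(np.uint8); sub=np.zeros_like(mk); sub[y0:y0+h,x0:x0+w]=mk[y0:y0+h,x0:x0+w]
c=max(cv2.findContours(sub,0,2)[0],key=cv2.contourArea); r=cv2.minAreaRect(c); b=cv2.boxPoints(r)
print('stand',r); print(onplane(m,*r[0],.062)); print([onplane(m,*p,.062).round(4)[:2] for p in b])
# jig
mk=((hsv[...,1]<110)&(im[...,2]>im[...,0]-5)&(hsv[...,2]>120)).astype(np.uint8); sub=np.zeros_like(mk); sub[250:345,160:265]=mk[250:345,160:265]
c=max(cv2.findContours(cv2.morphologyEx(sub,3,np.ones((7,7))),0,2)[0],key=cv2.contourArea); r=cv2.minAreaRect(c); b=cv2.boxPoints(r)
print('jig',r); print(onplane(m,*r[0],.018)); P=[onplane(m,*p,.018)[:2] for p in b]; print(np.round(P,4))
for i in range(2):
  d=P[i+1]-P[i]; print(np.linalg.norm(d),np.degrees(np.arctan2(d[1],d[0])))
a=cv2.resize(im[245:345,160:270],None,fx=5,fy=5,interpolation=cv2.INTER_CUBIC)
save('crop1.png',a)
```

```text
[ 16 148 232] [ 11 147 123] [ 11 151 133] [255 255 255] [186 214 238] [164 183 206]
stand ((417.0999755859375, 258.6999816894531), (30.85774040222168, 29.96331214904785), 63.43495178222656)
[ 0.57240062 -0.21933071  0.062     ]
[array([ 0.5881, -0.1766]), array([ 0.6162, -0.2347]), array([ 0.5567, -0.2619]), array([ 0.529 , -0.2041])]
jig ((211.81903076171875, 295.5052795410156), (72.91704559326172, 46.030696868896484), 24.904766082763672)
[0.50190891 0.22412093 0.018     ]
[[0.4912 0.3171]
 [0.582  0.2763]
 [0.5127 0.1308]
 [0.423  0.1727]]
0.0996238472446814 -24.19645471538276
0.1611363502197995 -115.4893177802776
```

View pics/crop1.png

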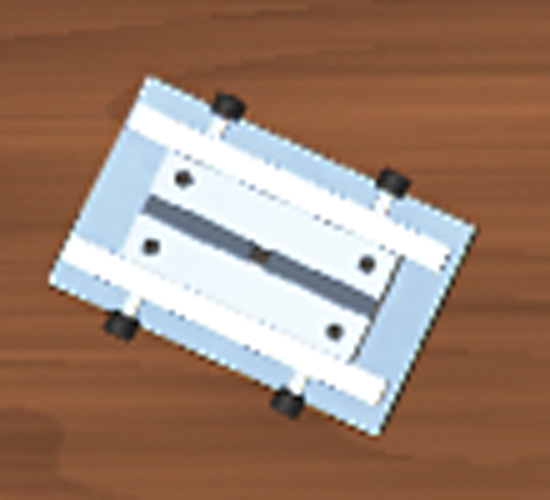

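The top view shows the stand at about (417,258) and the jig at (212,296). The dark pit is at about (212,296) in the groove. I'll move above the stand now, with tool y along the groove.

```bash
cat >> h.py <<'E'
def delta(pos,yaw=None):
    """shift/turn in tool axes to reach world pos, pointing down, tool x at yaw (deg)"""
    s=sense(); r=R.from_rotvec(s['ee_rot']); d=r.inv().apply(np.array(pos)-s['eef_pos'])
    if yaw is None: return d.round(4)
    y=np.radians(yaw); T=np.array([[np.cos(y),np.sin(y),0],[np.sin(y),-np.cos(y),0],[0,0,-1]])
    return d.round(4),(r.inv()*R.from_matrix(T)).as_rotvec().round(4)
E
python3 - <<'E'
from h import *
print(delta([.572,-.219,.235],-25.2))
m=camera_model('wrist'); r=R.from_rotvec(m['rvec']).as_matrix(); c=-r.T@np.array(m['tvec']); s=sense()
print('cam in tool',R.from_rotvec(s['ee_rot']).inv().apply(c-s['eef_pos']), 'axis',R.from_rotvec(s['ee_rot']).inv().apply(r[2]),m['fx'])
E
```

```text
(array([-0.0872, -0.4286, -0.0041]), array([-7.000e-04,  1.200e-03, -7.012e-01]))
cam in tool [ 0.00064149 -0.07021527 -0.14195349] axis [4.57610278e-04 2.81261835e-01 9.59630955e-01] 384.8086080102532
```

Emit:
apply_moves([
  [0.085, -0.0872, -0.4286, -0.004, 0, 0, -0.7],
  [0.085, -0.0872, -0.4286, -0.004, 0, 0, -0.7],
  [0.085, -0.0872, -0.4286, -0.004, 0, 0, -0.7],
  [0.085, -0.0872, -0.4286, -0.004, 0, 0, -0.7],
  [0.085, -0.0872, -0.4286, -0.004, 0, 0, -0.7],
  [0.085, -0.0872, -0.4286, -0.004, 0, 0, -0.7],
  [0.085, -0.0872, -0.4286, -0.004, 0, 0, -0.7],
  [0.085, -0.0872, -0.4286, -0.004, 0, 0, -0.7],
  [0.085, -0.0872, -0.4286, -0.004, 0, 0, -0.7],
  [0.085, -0.0872, -0.4286, -0.004, 0, 0, -0.7],
  [0.085, -0.0872, -0.4286, -0.004, 0, 0, -0.7],
  [0.085, -0.0872, -0.4286, -0.004, 0, 0, -0.7],
], squeeze=80)

```text
time: 1.6
eef_pos: [0.5715, -0.2197, 0.2351]
ee_rot: [-3.064, 0.689, 0.001]
force: [0.3, 0.3, 0.1]
grip_width: 0.0848
```

Run:
```python
from h import *
m=camera_model('wrist'); im=read_camera('wrist'); save('w1.png',im); import pickle; pickle.dump(m,open('w1.pkl','wb'))
s=sense(); print(s['eef_pos'],s['joint_pos'],s['force']); print('tcp px',proj(m,s['eef_pos']))
for z in (.062,.141): print(z,proj(m,[.5724,-.2193,z]))
```

```text
[ 0.57161725 -0.21959261  0.23513077] [-4.92380831e-01  5.02758532e-01  1.25934740e+00  1.00940565e-03
  1.38019127e+00 -5.05469976e-02] [ 0.45714953  0.41070422 -0.38653282]
tcp px [321.12813772 307.57767662]
0.062 [321.70082735 214.34490893]
0.141 [321.95131997 240.87691744]
```

View pics/w1.png

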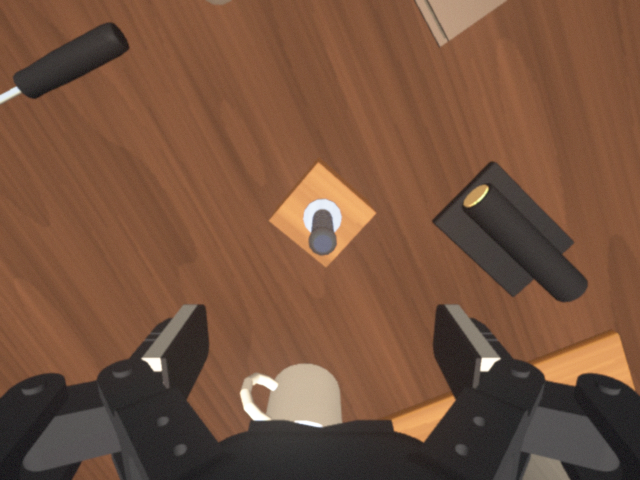

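The wrist view puts the cap at (322,241) and the flange at (322,216), within about 1 px of the prediction. I'll descend and grip.

Run:
```python
from h import *
print(delta([.5724,-.2193,.076],-25.2))
```

```text
(array([ 0.0007, -0.0004,  0.1591]), array([-0.001 ,  0.0007, -0.0022]))
```

Emit:
apply_moves([
  [0.085, 0.0007, -0.0004, 0.05, 0, 0, 0],
  [0.085, 0.0007, -0.0004, 0.09, 0, 0, 0],
  [0.085, 0.0007, -0.0004, 0.12, 0, 0, 0],
  [0.085, 0.0007, -0.0004, 0.145, 0, 0, 0],
  [0.085, 0.0007, -0.0004, 0.159, 0, 0, 0],
  [0.085, 0.0007, -0.0004, 0.159, 0, 0, 0],
  [0.05, 0.0007, -0.0004, 0.159, 0, 0, 0],
  [0.03, 0.0007, -0.0004, 0.159, 0, 0, 0],
  [0.02, 0.0007, -0.0004, 0.159, 0, 0, 0],
  [0.01, 0.0007, -0.0004, 0.159, 0, 0, 0],
  [0.005, 0.0007, -0.0004, 0.159, 0, 0, 0],
  [0.0, 0.0007, -0.0004, 0.159, 0, 0, 0],
  [0.0, 0.0007, -0.0004, 0.159, 0, 0, 0],
  [0.0, 0.0007, -0.0004, 0.159, 0, 0, 0],
], squeeze=80)

```text
time: 3.4
eef_pos: [0.5728, -0.2195, 0.0767]
ee_rot: [-3.064, 0.689, -0.001]
force: [-0.8, 1.5, 6.0]
grip_width: 0.0141
```

Emit:
apply_moves([
  [0.0, 0, 0, -0.01, 0, 0, 0],
  [0.0, 0, 0, -0.04, 0, 0, 0],
  [0.0, 0, 0, -0.08, 0, 0, 0],
  [0.0, 0, 0, -0.11, 0, 0, 0],
  [0.0, 0, 0, -0.11, 0, 0, 0],
], squeeze=80)

```text
time: 4.03
eef_pos: [0.5736, -0.2201, 0.1891]
ee_rot: [3.065, -0.689, 0.008]
force: [-0.4, -0.8, -2.4]
grip_width: 0.0139
```

Run:
```python
from h import *
s=sense(); print(s['force'],s['grip_width'],s['eef_pos'])
m=camera_model('top')
pit=onplane(m,211.7,295.7,.03); print(pit)
P=pit+.05*np.array([-.426,-.905,0]); P[2]=.185
print(P,delta(P,-25.2))
```

```text
[-0.43395973 -0.75865764 -2.41962926] 0.01392455175619789 [ 0.57362273 -0.2200719   0.18912311]
[0.50104324 0.22213667 0.03      ]
[0.47974324 0.17688667 0.185     ] (array([-0.2547, -0.3186,  0.003 ]), array([-0.0007, -0.0052, -0.0022]))
```

Emit:
apply_moves([
  [0.0, -0.04, -0.05, 0.003, 0, 0, 0],
  [0.0, -0.08, -0.1, 0.003, 0, 0, 0],
  [0.0, -0.12, -0.15, 0.003, 0, 0, 0],
  [0.0, -0.16, -0.2, 0.003, 0, 0, 0],
  [0.0, -0.2, -0.25, 0.003, 0, 0, 0],
  [0.0, -0.23, -0.288, 0.003, 0, -0.005, -0.002],
  [0.0, -0.25, -0.312, 0.003, 0, -0.005, -0.002],
  [0.0, -0.2547, -0.3186, 0.003, 0, -0.005, -0.002],
  [0.0, -0.2547, -0.3186, 0.003, 0, -0.005, -0.002],
  [0.0, -0.2547, -0.3186, 0.003, 0, -0.005, -0.002],
], squeeze=80)

```text
time: 5.28
eef_pos: [0.4798, 0.1757, 0.1845]
ee_rot: [-3.065, 0.687, 0.0]
force: [0.7, 0.3, -2.4]
grip_width: 0.0143
```

Run:
```python
from h import *
import pickle
m=camera_model('wrist'); im=read_camera('wrist'); save('w2.png',im); pickle.dump(m,open('w2.pkl','wb'))
s=sense(); print(s['eef_pos'],s['force']); 
T=R.from_rotvec(s['ee_rot']).apply([0,0,.073])+s['eef_pos']; print('pt px',proj(m,T), 'pit px',proj(m,[.501,.2221,.03]))
```

```text
[0.47993616 0.1757115  0.18469124] [ 0.50960355  0.3478862  -2.43041531]
pt px [321.1135833  252.17656026] pit px [320.08026612 154.23652478]
```

View pics/w2.png

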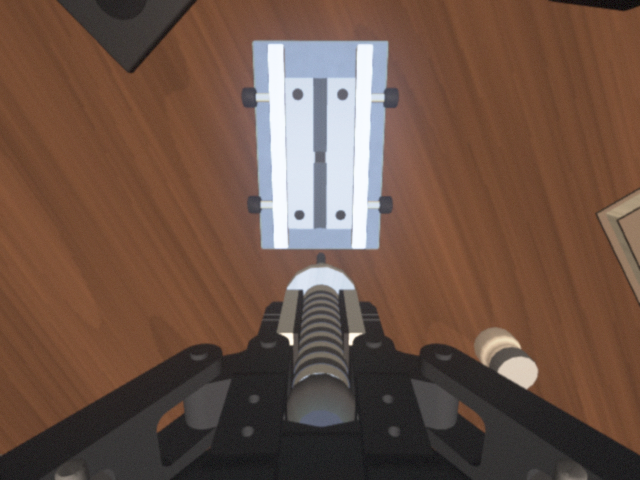

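The pit shows at about (320,157), the groove runs along the image column, and the pin tip sits just below (321,255). I'll measure the pit and groove numerically.

Run:
```python
from h import *
import pickle
m=pickle.load(open('w2.pkl','rb')); g=cv2.cvtColor(load('w2.png'),cv2.COLOR_RGB2GRAY).astype(int)
def cen(a,o,th): i=np.where(a<th)[0]+o; return i.min(),i.max(),i.mean()
for r in (90,120,140,157,175,200,215): print(r,cen(g[r,305:336],305,150))
print(g[140:175,320]); print(g[245:262,312:331:3])
hsv=g[150:164,310:331]; 
print(hsv)
s=sense()
for r,lab in ((90,'g'),(215,'g'),(157,'pit')):
  p=onplane(m,320.0 if lab=='pit' else cen(g[r,305:336],305,150)[2],r,.033); print(lab,p,delta([p[0],p[1],s['eef_pos'][2]]))
```

```text
90 (np.int64(314), np.int64(326), np.float64(320.0))
120 (np.int64(314), np.int64(326), np.float64(320.0))
140 (np.int64(314), np.int64(325), np.float64(319.5))
157 (np.int64(315), np.int64(324), np.float64(319.5))
175 (np.int64(314), np.int64(325), np.float64(319.5))
200 (np.int64(314), np.int64(325), np.float64(319.5))
215 (np.int64(314), np.int64(325), np.float64(319.5))
[121 120 119 120 120 121 122 119 125 120 119 111 104 103 100 100  98  97
  99 100  98 105 114 119 120 121 117 120 120 120 122 120 117 117 117]
[[170 171 170 173 174 174 175]
 [168 170 173 172 173 175 174]
 [168 168 171 173 170 171 169]
 [155 155 157 159 159 154 157]
 [116 120 120 119 121 120 119]
 [ 96 102 101 103 103 102 100]
 [ 96 101  99 103 102 103 100]
 [ 95  98  97  91 102 102 100]
 [ 95  98  89  80  95  99  99]
 [ 98  95  81  77  89 100  98]
 [ 99  95  77  76  81  99  99]
 [ 97  91  73  75  82  98 100]
 [ 96  94  72  73  75 100 101]
 [ 98  96  74  74  75 100  97]
 [ 99  95  75  77  78 102  98]
 [100  95  75  73  77 102  97]
 [ 98  96  75  76  78 103  99]]
[[229 227 219 176 137 122 124 122 119 120 119 122 11
[... 685 characters left out ...]
 104 100 101 102  99 101 102 100 118 168 215 226
  228 230 229]
 [230 229 227 221 194 137 103 102 102  99 100 103  98 100 121 168 216 229
  230 228 229]
 [229 229 227 219 194 136 104  99  97 101  98 101 102 101 116 169 216 228
  230 228 228]
 [231 228 228 221 189 137 107 104 107  99 105 103 102 104 120 168 213 226
  230 230 230]
 [231 229 229 215 178 132 117 117 114 115 114 113 111 112 124 160 200 226
  230 230 229]
 [229 229 224 197 153 125 122 122 119 120 119 118 116 119 122 138 178 218
  229 229 231]]
g [0.52014603 0.26278977 0.033     ] [-0.0009 -0.0959  0.    ]
g [0.48091162 0.18058384 0.033     ] [-0.0012 -0.0048  0.    ]
pit [0.50017124 0.22047271 0.033     ] [-0.0008 -0.0491  0.    ]
```

Emit:
apply_moves([
  [0.0, -0.001, -0.02, 0.0, 0, 0, 0],
  [0.0, -0.001, -0.039, 0.01, 0, 0, 0],
  [0.0, -0.001, -0.039, 0.04, 0, 0, 0],
  [0.0, -0.001, -0.039, 0.065, 0, 0, 0],
  [0.0, -0.001, -0.039, 0.0735, 0, 0, 0],
  [0.0, -0.001, -0.039, 0.0735, 0, 0, 0],
], squeeze=80)

```text
time: 6.08
eef_pos: [0.4957, 0.2118, 0.1107]
ee_rot: [3.065, -0.688, -0.002]
force: [0.3, -0.2, -1.9]
grip_width: 0.0141
```

Run:
```python
from h import *
s=sense(); print(s['eef_pos'],s['force'],s['wrist_torque']); print(delta([.50017,.22047,s['eef_pos'][2]],-25.2))
im=read_camera('wrist'); save('w3.png',cv2.resize(im[120:360,200:440],None,fx=2.5,fy=2.5))
```

```text
[0.49574324 0.21180375 0.1106912 ] [ 0.33820907 -0.15641072 -1.87359299] [-0.00636271 -0.02646575  0.04341944]
(array([ 0.0003, -0.0097, -0.    ]), array([ 0.0004,  0.0009, -0.0015]))
```

View pics/w3.png

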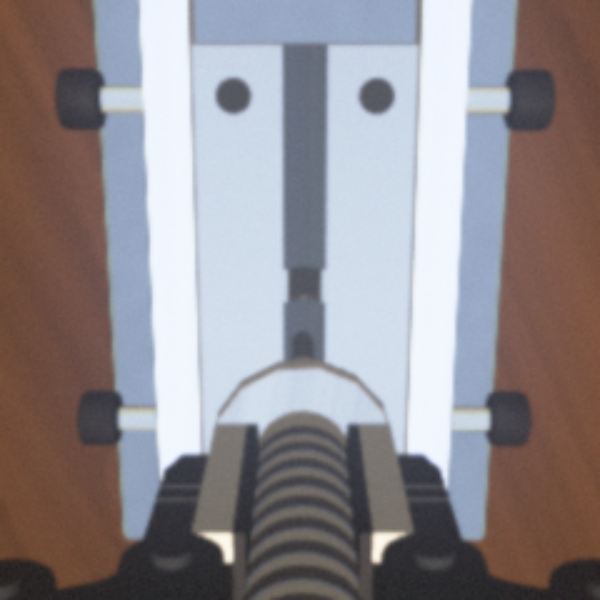

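The pin tip at crop (303,335) is centred over the groove (centre column about 305), and the pit is about 10 mm ahead at (305,283). I'll feel downward now.

Emit:
apply_moves([
  [0.0, 0.0003, 0, 0.002, 0, 0, 0],
  [0.0, 0.0003, 0, 0.003, 0, 0, 0],
  [0.0, 0.0003, 0, 0.004, 0, 0, 0],
  [0.0, 0.0003, 0, 0.005, 0, 0, 0],
  [0.0, 0.0003, 0, 0.005, 0, 0, 0],
])

```text
time: 6.75
eef_pos: [0.4964, 0.2117, 0.1064]
ee_rot: [-3.065, 0.688, -0.001]
force: [-0.2, -0.0, -1.2]
grip_width: 0.0142
```

Emit:
apply_moves([
  [0.0, 0, 0, 0.001, 0, 0, 0],
  [0.0, 0, 0, 0.002, 0, 0, 0],
  [0.0, 0, 0, 0.002, 0, 0, 0],
])

```text
time: 7.12
eef_pos: [0.4964, 0.2117, 0.1044]
ee_rot: [-3.065, 0.688, -0.0]
force: [0.1, 0.1, -1.8]
grip_width: 0.0146
```

Emit:
apply_moves([
  [0.0, 0, 0, 0.001, 0, 0, 0],
  [0.0, 0, 0, 0.002, 0, 0, 0],
  [0.0, 0, 0, 0.002, 0, 0, 0],
])

```text
time: 7.5
eef_pos: [0.4966, 0.2117, 0.1027]
ee_rot: [-3.065, 0.688, -0.001]
force: [-0.2, 0.6, 3.4]
grip_width: 0.0142
```

Run:
```python
from h import *
s=sense(); print(s['force'],s['eef_pos']); print(delta([.50017,.22047,.1035],-25.2))
```

```text
[-0.20594483  0.62765849  3.43123363] [0.49658815 0.21171561 0.1026672 ]
(array([-0.0005, -0.0094, -0.0008]), array([-0.0009, -0.0006, -0.0015]))
```

Emit:
apply_moves([
  [0.0, 0, 0, -0.0007, 0, 0, 0],
  [0.0, 0, -0.0015, -0.0007, 0, 0, 0],
  [0.0, 0, -0.003, -0.0007, 0, 0, 0],
  [0.0, 0, -0.004, -0.0007, 0, 0, 0],
  [0.0, 0, -0.004, -0.0007, 0, 0, 0],
])

```text
time: 8.12
eef_pos: [0.4981, 0.2155, 0.1033]
ee_rot: [-3.065, 0.687, -0.0]
force: [-1.8, -0.5, 1.3]
grip_width: 0.0144
```

Emit:
apply_moves([
  [0.0, 0, -0.0015, 0, 0, 0, 0],
  [0.0, 0, -0.003, 0, 0, 0, 0],
  [0.0, 0, -0.0045, 0, 0, 0, 0],
  [0.0, 0, -0.0054, 0, 0, 0, 0],
  [0.0, 0, -0.0054, 0, 0, 0, 0],
])

```text
time: 8.75
eef_pos: [0.5006, 0.2205, 0.1031]
ee_rot: [-3.065, 0.687, -0.001]
force: [-0.1, -0.6, -1.4]
grip_width: 0.0143
```

Run:
```python
from h import *
s=sense(); print(s['force'],s['eef_pos']); print(delta([.50017,.22047,.1035],-25.2))
```

```text
[-0.06100893 -0.62788426 -1.41023292] [0.50057208 0.22050514 0.10312059]
(array([-0.0003,  0.0002, -0.0004]), array([-0.001 , -0.0002, -0.0015]))
```

The force fell from +1.3 N to free weight (-1.4 N), so the point is over the pit. I'll descend to confirm.

Emit:
apply_moves([
  [0.0, -0.0003, 0, 0.001, 0, 0, 0],
  [0.0, -0.0003, 0, 0.002, 0, 0, 0],
  [0.0, -0.0003, 0, 0.002, 0, 0, 0],
])

```text
time: 9.12
eef_pos: [0.5002, 0.2206, 0.101]
ee_rot: [-3.065, 0.688, -0.0]
force: [-0.3, -0.3, -1.5]
grip_width: 0.0139
```

Emit:
apply_moves([
  [0.0, 0, 0, 0.001, 0, 0, 0],
  [0.0, 0, 0, 0.002, 0, 0, 0],
  [0.0, 0, 0, 0.002, 0, 0, 0],
])

```text
time: 9.5
eef_pos: [0.5004, 0.2207, 0.0993]
ee_rot: [-3.064, 0.687, -0.001]
force: [-0.0, -0.2, 1.7]
grip_width: 0.0139
```

Free at 0.101 and in contact at about 0.1003, roughly 3.5 mm below groove contact, so the point is in the pit. I'll press in small steps.

Emit:
apply_moves([
  [0.0, 0, 0, 0.001, 0, 0, 0],
  [0.0, 0, 0, 0.002, 0, 0, 0],
  [0.0, 0, 0, 0.002, 0, 0, 0],
])

```text
time: 9.88
eef_pos: [0.5005, 0.2207, 0.0975]
ee_rot: [-3.064, 0.687, -0.002]
force: [-1.1, 0.3, 5.0]
grip_width: 0.0143
```

Emit:
apply_moves([
  [0.0, 0, 0, 0.001, 0, 0, 0],
  [0.0, 0, 0, 0.0015, 0, 0, 0],
  [0.0, 0, 0, 0.0015, 0, 0, 0],
])

```text
time: 10.25
eef_pos: [0.5005, 0.2207, 0.0959]
ee_rot: [-3.064, 0.687, -0.002]
force: [-0.5, 0.2, 4.3]
grip_width: 0.0141
```

Emit:
apply_moves([
  [0.0, 0, 0, 0.001, 0, 0, 0],
  [0.0, 0, 0, 0.0015, 0, 0, 0],
  [0.0, 0, 0, 0.0015, 0, 0, 0],
])

```text
time: 10.62
eef_pos: [0.5006, 0.2207, 0.0946]
ee_rot: [-3.064, 0.687, -0.002]
force: [-1.1, -0.4, 6.3]
grip_width: 0.0142
```

Emit:
apply_moves([
  [0.0, 0, 0, 0.001, 0, 0, 0],
  [0.0, 0, 0, 0.0015, 0, 0, 0],
  [0.0, 0, 0, 0.0015, 0, 0, 0],
])

```text
time: 11.0
eef_pos: [0.5007, 0.2208, 0.0934]
ee_rot: [-3.064, 0.687, -0.003]
force: [-2.1, -0.2, 7.0]
grip_width: 0.014
```

Emit:
apply_moves([
  [0.0, 0, 0, 0.0007, 0, 0, 0],
  [0.0, 0, 0, 0.001, 0, 0, 0],
  [0.0, 0, 0, 0.001, 0, 0, 0],
])

```text
time: 11.38
eef_pos: [0.5007, 0.2208, 0.0928]
ee_rot: [-3.064, 0.687, -0.003]
force: [-2.1, -0.2, 8.0]
grip_width: 0.0142
```

Emit:
apply_moves([
  [0.0, 0, 0, 0.0008, 0, 0, 0],
  [0.0, 0, 0, 0.0014, 0, 0, 0],
  [0.0, 0, 0, 0.0014, 0, 0, 0],
])

```text
time: 11.75
eef_pos: [0.5008, 0.2209, 0.092]
ee_rot: [-3.063, 0.687, -0.004]
force: [-2.5, -0.7, 8.7]
grip_width: 0.0138
```

Run:
```python
from h import *
s=sense(); print(s['force'],s['wrist_torque'],s['eef_pos']); print(delta([.50017,.22047,.1035],-25.2))
```

```text
[-2.47585188 -0.71016961  8.70935772] [-0.10324086  0.61280744 -0.01098719] [0.50081671 0.22089576 0.09202495]
(array([-0.0004,  0.0006, -0.0115]), array([-0.0025, -0.0018, -0.0015]))
```

Emit:
apply_moves([
  [0.0, -0.0004, 0.0005, 0.0, 0, 0, 0],
  [0.0, -0.0004, 0.0005, 0.0008, 0, 0, 0],
  [0.0, -0.0004, 0.0005, 0.0014, 0, 0, 0],
  [0.0, -0.0004, 0.0005, 0.0014, 0, 0, 0],
], squeeze=110)

```text
time: 12.25
eef_pos: [0.5007, 0.2208, 0.0914]
ee_rot: [-3.063, 0.687, -0.005]
force: [-0.9, 0.2, 10.3]
grip_width: 0.0137
```

Run:
```python
from h import *
s=sense(); print(s['force'],s['wrist_torque'],s['eef_pos']); print(delta([.50017,.22047,.1035],-25.2))
im=read_camera('wrist'); save('w4.png',cv2.resize(im[160:400,200:440],None,fx=2.5,fy=2.5))
```

```text
[-0.94047196  0.20122799 10.26370769] [-0.08099362  0.49130475 -0.01405309] [0.5006597  0.22076692 0.09142638]
(array([-0.0003,  0.0004, -0.0121]), array([-0.0034, -0.0028, -0.0014]))
```

View pics/w4.png

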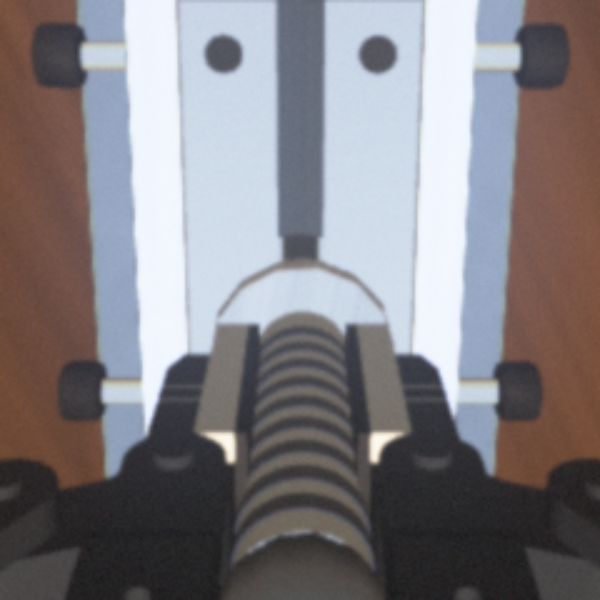

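The punch looks upright with the flange where it was before, and the pit shows at crop (301,247) just ahead of the flange. The net force is about 12.2 N, close to the snap.

Emit:
apply_moves([
  [0.0, -0.0002, 0.0003, 0.0006, 0, 0, 0],
  [0.0, -0.0002, 0.0003, 0.001, 0, 0, 0],
  [0.0, -0.0002, 0.0003, 0.001, 0, 0, 0],
])

```text
time: 12.68
eef_pos: [0.5007, 0.2207, 0.0913]
ee_rot: [-3.062, 0.687, -0.007]
force: [-2.2, 0.1, 10.6]
grip_width: 0.0135
```

Emit:
apply_moves([
  [0.0, -0.0002, 0.0003, 0.0012, 0, 0, 0],
  [0.0, -0.0002, 0.0003, 0.0016, 0, 0, 0],
  [0.0, -0.0002, 0.0003, 0.0016, 0, 0, 0],
])

```text
time: 13.05
eef_pos: [0.5007, 0.2207, 0.0906]
ee_rot: [-3.062, 0.687, -0.009]
force: [-2.3, 0.1, 10.3]
grip_width: 0.0133
```

Emit:
apply_moves([
  [0.0, -0.0002, 0.0003, 0.0012, 0, 0, 0],
  [0.0, -0.0002, 0.0003, 0.0018, 0, 0, 0],
  [0.0, -0.0002, 0.0003, 0.0018, 0, 0, 0],
], squeeze=120)

```text
time: 13.42
eef_pos: [0.5004, 0.2206, 0.0891]
ee_rot: [-3.061, 0.686, -0.009]
force: [-2.9, 0.0, 6.7]
grip_width: 0.0139
```

Run:
```python
from h import *
for _ in range(3):
  s=sense(); print(s['force'],s['wrist_torque'],s['eef_pos']); im=read_camera('wrist')
save('w5.png',im)
print(delta([.50017,.22047,.1035],-25.2))
g3=cv2.cvtColor(cv2.imread('pics/w3.png'),6);g4=cv2.cvtColor(cv2.imread('pics/w4.png'),6)
g5=cv2.cvtColor(cv2.resize(im[160:400,200:440],None,fx=2.5,fy=2.5),cv2.COLOR_RGB2GRAY)
print(g3[345:480:3,303]);print(g4[245:380:3,303]);print(g5[245:380:3,303])
```

```text
[-2.87953030e+00  5.27724242e-03  6.66390011e+00] [-0.02244568  0.38047829  0.00972127] [0.50042682 0.22059966 0.08906227]
[-1.47999546  0.58265788  6.51874061] [-0.03133139  0.34855902 -0.02026947] [0.500434   0.22059817 0.08906745]
[-1.03386233 -0.3543717   5.31097864] [-0.05950202  0.36545848 -0.05901996] [0.50044056 0.22057733 0.0890716 ]
(array([-0.0001,  0.0001, -0.0145]), array([-0.0053, -0.0047, -0.0014]))
[ 83  83  84  88 102 115 122 139 178 207 213 213 213 215 216 212 214 214
 214 213 213 204 162 128 119 118 112  91  78  88 107 112  95  79  81  98
 110 108  84  72  82 104 113 103  79]
[ 82  82  80  85  98 112 120 135 176 205 214 214 216 214 216 216 212 214
 213 212 213 206 172 134 120 117 112  93  80  89 106 110  96  82  81  99
 110 107  83  74  83 105 113 103  81]
[ 82  80  82  85  99 114 123 136 178 206 214 213 213 215 212 212 214 213
 213 214 213 204 162 127 118 117 114  95  80  89 105 111  93  76  80 101
 114 105  81  73  85 102 114 103  81]
```

The snap happened: the force fell from 10.3 to about 6 N and the tool advanced 1.5 mm, with no slip in the grip. I'll lift off.

Emit:
apply_moves([
  [0.0, 0, 0, -0.003, 0, 0, 0],
  [0.0, 0, 0, -0.008, 0, 0, 0],
  [0.0, 0, 0, -0.014, 0, 0, 0],
  [0.0, 0, 0, -0.03, -0.005, -0.005, 0],
  [0.0, 0, 0, -0.06, -0.005, -0.005, 0],
  [0.0, 0, 0, -0.095, -0.005, -0.005, 0],
  [0.0, 0, 0, -0.1, -0.005, -0.005, 0],
  [0.0, 0, 0, -0.1, -0.005, -0.005, 0],
])

```text
time: 14.58
eef_pos: [0.4993, 0.2202, 0.1882]
ee_rot: [3.065, -0.687, -0.002]
force: [0.5, 0.3, -2.1]
grip_width: 0.0136
```

Run:
```python
from h import *
s=sense(); print(s['force'],s['eef_pos'])
print(delta([.5726,-.2194,.189],-25.2))
```

```text
[ 0.50644055  0.33189068 -2.05990255] [0.49934213 0.2201552  0.18822902]
(array([ 0.254 ,  0.3662, -0.0009]), array([ 0.0003,  0.001 , -0.0014]))
```

Emit:
apply_moves([
  [0.0, 0.035, 0.05, -0.001, 0, 0, 0],
  [0.0, 0.07, 0.1, -0.001, 0, 0, 0],
  [0.0, 0.104, 0.15, -0.001, 0, 0, 0],
  [0.0, 0.139, 0.2, -0.001, 0, 0, 0],
  [0.0, 0.173, 0.25, -0.001, 0, 0, 0],
  [0.0, 0.208, 0.3, -0.001, 0, 0, 0],
  [0.0, 0.235, 0.34, -0.001, 0, 0, 0],
  [0.0, 0.25, 0.361, -0.001, 0, 0, 0],
  [0.0, 0.254, 0.3662, -0.001, 0, 0, 0],
  [0.0, 0.254, 0.3662, -0.001, 0, 0, 0],
  [0.0, 0.254, 0.3662, -0.001, 0, 0, 0],
])

```text
time: 15.95
eef_pos: [0.5725, -0.218, 0.1887]
ee_rot: [-3.065, 0.685, 0.003]
force: [-0.4, -0.6, -2.4]
grip_width: 0.0133
```

Run:
```python
from h import *
s=sense(); print(s['force'],s['eef_pos'])
m=camera_model('wrist');im=read_camera('wrist'); save('w6.png',im[120:420,160:480])
print(delta([.5725,-.2194,.083],-25.2)); T=R.from_rotvec(s['ee_rot']).apply([0,0,.073])+s['eef_pos']; print('pt px',proj(m,T)-[160,120],'hole px',proj(m,[.5724,-.2193,.062])-[160,120])
```

```text
[-0.4093361  -0.59781912 -2.40897888] [ 0.57248321 -0.21796515  0.18869024]
(array([0.0007, 0.0013, 0.106 ]), array([0.0001, 0.0017, 0.0001]))
pt px [160.90764608 132.13283352] hole px [161.92012733 110.7298905 ]
```

View pics/w6.png

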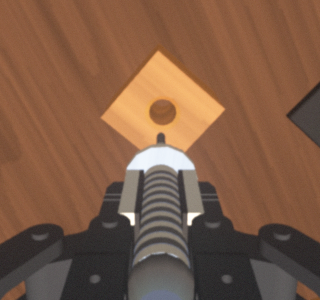

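The hole shows at crop (162,112), about 1 px from the prediction, and the pin tip at (160,134). I'll lower it gently.

Emit:
apply_moves([
  [0.0, 0.0007, 0.0013, 0.0, 0, 0, 0],
  [0.0, 0.0007, 0.0013, 0.02, 0, 0.001, 0],
  [0.0, 0.0007, 0.0013, 0.045, 0, 0.001, 0],
  [0.0, 0.0007, 0.0013, 0.07, 0, 0.001, 0],
  [0.0, 0.0007, 0.0013, 0.09, 0, 0.001, 0],
  [0.0, 0.0007, 0.0013, 0.102, 0, 0.001, 0],
  [0.0, 0.0007, 0.0013, 0.108, 0, 0.001, 0],
  [0.0, 0.0007, 0.0013, 0.109, 0, 0.001, 0],
  [0.0, 0.0007, 0.0013, 0.109, 0, 0.001, 0],
])

```text
time: 17.12
eef_pos: [0.5729, -0.2196, 0.0807]
ee_rot: [3.066, -0.685, 0.001]
force: [-0.2, 0.1, -2.9]
grip_width: 0.0133
```

Emit:
apply_moves([
  [0.0, 0, 0, 0.001, 0, 0, 0],
  [0.0, 0, 0, 0.002, 0, 0, 0],
  [0.0, 0, 0, 0.002, 0, 0, 0],
])

```text
time: 17.5
eef_pos: [0.5729, -0.2196, 0.0787]
ee_rot: [3.066, -0.685, 0.001]
force: [-0.4, 0.2, -2.1]
grip_width: 0.0134
```

Emit:
apply_moves([
  [0.0, 0, 0, 0.0008, 0, 0, 0],
  [0.0, 0, 0, 0.0016, 0, 0, 0],
  [0.0, 0, 0, 0.0016, 0, 0, 0],
])

```text
time: 17.88
eef_pos: [0.5728, -0.2196, 0.077]
ee_rot: [3.066, -0.685, 0.001]
force: [-0.0, -0.2, -1.6]
grip_width: 0.0133
```

Emit:
apply_moves([
  [0.0, 0, 0, 0.0008, 0, 0, 0],
  [0.0, 0, 0, 0.0012, 0, 0, 0],
  [0.0, 0, 0, 0.0012, 0, 0, 0],
])

```text
time: 18.25
eef_pos: [0.5729, -0.2197, 0.0768]
ee_rot: [3.066, -0.685, 0.002]
force: [-2.2, 1.7, 6.0]
grip_width: 0.0135
```

Seated on the flange with about 8 N net. I'll release gently.

Emit:
apply_moves([
  [0.0, 0, 0, -0.0002, 0, 0, 0],
  [0.014, 0, 0, -0.0002, 0, 0, 0],
  [0.017, 0, 0, -0.0002, 0, 0, 0],
  [0.022, 0, 0, -0.0002, 0, 0, 0],
  [0.035, 0, 0, -0.0002, 0, 0, 0],
  [0.055, 0, 0, -0.0002, 0, 0, 0],
  [0.085, 0, 0, -0.0002, 0, 0, 0],
  [0.085, 0, 0, -0.0002, 0, 0, 0],
  [0.085, 0, 0, -0.0002, 0, 0, 0],
  [0.085, 0, 0, -0.0002, 0, 0, 0],
], squeeze=20)

```text
time: 19.5
eef_pos: [0.5729, -0.2197, 0.077]
ee_rot: [3.066, -0.685, 0.002]
force: [-0.4, -0.2, -0.4]
grip_width: 0.0852
```

Emit:
apply_moves([
  [0.085, 0, 0, -0.02, 0, 0, 0],
  [0.085, 0, 0, -0.06, 0, 0, 0],
  [0.085, 0, 0, -0.11, 0, 0, 0],
  [0.085, 0, 0, -0.158, 0, 0, 0],
  [0.085, 0, 0, -0.158, 0, 0, 0],
  [0.085, 0, 0, -0.158, 0, 0, 0],
])

```text
time: 20.25
eef_pos: [0.5724, -0.2194, 0.2344]
ee_rot: [3.066, -0.685, 0.0]
force: [0.0, 0.2, -0.8]
grip_width: 0.085
```

Run:
```python
from h import *
s=sense(); print(s['force'],s['eef_pos'],s['time'],s['grip_width'])
m=camera_model('wrist');im=read_camera('wrist'); save('w7.png',im[120:400,160:480]); save('scene1.png',read_camera('scene'))
for z in (.062,.141): print(proj(m,[.5724,-.2193,z])-[160,120])
```

```text
[ 0.00170525  0.15374191 -0.84048132] [ 0.57237645 -0.21937965  0.23439357] 20.25 0.08499553643458195
[160.78991767  95.16264643]
[160.85807756 122.15009137]
```

View pics/w7.png

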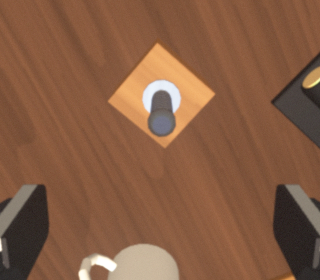

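View pics/scene1.png

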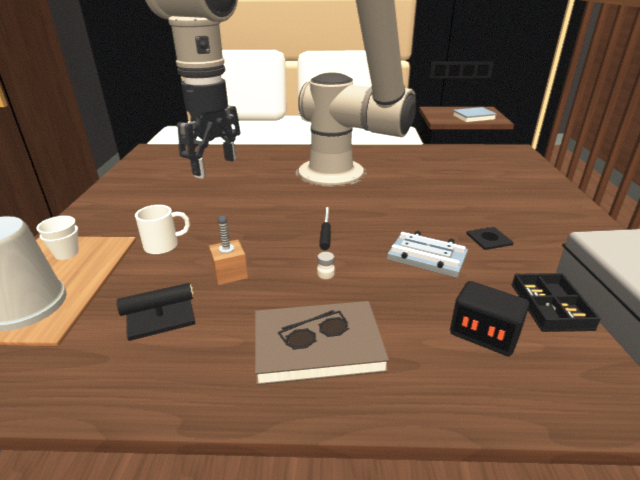

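The punch stands upright in the stand, with its cap at crop (161,122) as predicted, the gripper clear of it, and everything else unmoved. Handing in.

```bash
python3 -c "
from h import *
print(job_done())"
```

```text
the job is handed in; nothing more can be done
None
```

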